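Open the distribution box by its concealed release

ROBOT

A 6-joint arm with a two-finger parallel gripper is mounted at the origin on the work surface; the furniture and walls round the work are solid. World frame = base frame: x ahead of the robot, y to its left, z up, the work surface at z = 0. Lengths are in m, angles in rad, forces in N, time in s.
With the tool pointing down it reaches from about 0.35 to 0.775 m from the base axis. Payload 7.3 kg.
Tool frame: the origin (TCP) lies at the very end of the fingers, on their centre line; the grasp point (between the pads) lies 19 mm behind it; z points along the fingers, y is the line along which they close (so a half turn about z gives the same grasp; the last joint's range is limited). The gripper opens to 92 mm and grips with 3 to 60 N. Pads are 19 mm wide; open, the fingers measure 130 mm over their backs; the gripper's body (75 mm by 190 mm) begins 47 mm behind the grasp point.
Start: joints at [-1.352, 0.342, 1.524, -0, 1.275, -0.146], TCP at [0.187, -0.49, 0.227] pointing down, gripper open.
Joint ranges: [-2.53, 2.53], [-0.77, 2.02], [0.04, 2.7], [-1, 4.14], [0.28, 2.66], [-3.11, 3.11]. Speed limits (rad/s): [2.57, 2.57, 3.14, 3.14, 3.14, 3.14].

INTERFACE

Orientations are given as [roll, pitch, yaw] about the fixed x, y, z axes, in that order (R = Rz(yaw) Ry(pitch) Rx(roll)).
In Python, from cell import robot gives the robot as it stands.
- The arm moves only by the tool apply_moves, never from a script. Its argument "rows" is a list of rows, each an object with "xyz": the shift along the tool's x, y, z in mm, a list of three; "turn": the turn about the tool's z in rad. A call has 1 to 10 rows; each row shifts and turns the commanded pose from where the row before left it, along the tool's axes as they then stand; what a row does not reach is not made up. A row lasts 1/8 s, in which the tool goes at most 62.5 mm and 10.7 degrees, less where a joint would pass 70% of its speed; a pose out of reach is approached as far as the arm can. A call with a gripper value outside its range is refused whole. "gripper" is the opening, from 0 (shut) to 1 (fully open), set as the call begins (left out, the last holds). The fingers move at their own pace and stop on an object; "newtons" is the grip in N (left out, the last holds). Time passes only in rows, so rows that do not move let the fingers close. It gives the time, the measured TCP pose, the force and the opening at its end, in the units of the state.
- robot.observe(): the state, without advancing time (a new reading comes with each control period).
- robot.read_camera(name): name is "scene" or "top"; returns a dict with "frame" (384x512x3 uint8, blue, green, red), "mtx" (3x3 intrinsics, pixels), "distortion" ([k1, k2, p1, p2, k3] as OpenCV has them; the pictures are not rectified), "R" (3x3) and "t" (3): a world point X has camera coordinates R X + t. Camera axes: x right, y down, z forward; pixel columns grow to the right and rows downward; lengths in m; the calibration is good to about 2 mm. A picture is of the moment at which its call begins. There is no depth.
- robot.hand_in(): hands the job in, once; it reports no verdict.
The state is a dict: "time": time; "qpos": joint angles; "qvel": joint speeds; "joint_efforts": joint torques, N m; "tool_pos": TCP position; "tool_rot": TCP orientation; "contact_force": force on the tool from outside, world axes, zero at the start; "torque": the same for the moment, N m; "opening": finger opening in m.
Only numpy, scipy, OpenCV 4.12 (cv2) and the standard library are available. Lean on these libraries where they do the work, as an engineer would, in place of code of your own. Each camera call takes 0.05 s, during which the arm holds its last target. There are 200 camera calls.

TASK

Open the flap of the grey distribution box. Its release is concealed: one of the four flush inserts in the row in front of the flap, all alike to the eye, gives under a fingertip. Feel along the row with gentle pressure (a blank is not to be leaned on hard), press the one that gives until the flap springs up, then push the flap over backwards with the fingertips until it rests fully open against its stop. Do not force the flap, and do not pick up or shift the loose things round the box.

Things in the scene. Friction and masses are not known exactly. Their poses are not given: they have to be found in the camera images.
- dist_box: grey plastic distribution box lying on its back, screwed fast: 180 mm (its x) by 236 mm (its y), 80 mm high. Origin at the centre of its underside, z up, its -x side faces the robot. In its top face, behind the 8 mm near rim, lies the row of four flush inserts; behind the row, from x = -32 to +70 mm, the flap, framed grey with a clear window, covers fitted rail modules.
- row_centre (a point): centre of the row of inserts, on their top faces (58.5 mm in front of the box's origin, 80 mm above the desk); axes as the box's. The insert centres lie at y = -78.75, -26.25, +26.25 and +78.75 mm from it, at x = 0. Each face is 45 mm (x) by 50 mm (y), flush with the box's rim. Three are blanks that do not give at all. One, in any of the four places, is the flap release: same face, but it moves straight down.
- release (a joint): how far the release insert is pressed, m: 0 flush, 0.005 at its end stop. It begins to give at 2.5 N, takes 5 N at the end of its travel and springs back. The catch lets go of the flap at about 0.003; press to 0.004 or more.
- flap (a joint): flap angle, rad: 0 shut (0.01 of play under the catch), 1.92 fully open (110 degrees, leaning back on its stop). Let go by the catch, it is lifted by a damped spring to about 1.05 within 1.5 s and rests there, at 60 degrees; from there it swings freely (70 g, under 1 N at the lip), and once past upright (1.57) it falls to its stop by itself.
- flap_lip (a point): middle of the flap's free edge. The flap is 208 mm wide (box y), 102 mm from hinge to this edge and 4 mm thick, with a 16 mm lip turned down along the edge. At 60 degrees the edge stands about 165 mm above the desk, at upright about 178 mm.
- flap_hinge (a point): middle of the flap's hinge line, 70 mm behind the box's origin and 76 mm above the desk; the line runs along the box's y, and the free edge rises as the flap opens.
- module_a: grey rail module, 88 x 36 x 58 mm, loose on the desk to the right of the distribution box; origin at the centre of its underside, its x axis along the 88 mm
- module_c: green rail module, 88 x 22 x 58 mm, loose on the desk to the left of the distribution box; origin at the centre of its underside, its x axis along the 88 mm
- battery_a: green and yellow AA cell, 15 mm thick, 50 mm tall, standing loose in front of the box; origin at the centre of its underside
- battery_b: blue and yellow AA cell, 15 mm thick, 50 mm tall, standing loose in front of the box; origin at the centre of its underside
- tape_measure: orange tape measure, 36 x 84 x 62 mm, standing loose at the front right; origin at the centre of its underside

How it is judged:
By the outcome, as a careful person would: the job done as asked, in the order asked, and still so for the second after the job is handed in, with the robot touching nothing.
It also fails if it takes over 48 s, if anything falls off the work surface, if the arm or the gripper's body presses on something with over 40 N, if the wrist force passes 120 N, or if a joint passes its speed limit or range.

## Working session

There is one attempt and no reset: what is moved stays moved. The work goes in short steps, Python scripts to look and compute and a tool call to move; the robot and the scene stay as the last step left them, time stands still between calls to the robot, and variables do not carry over. Pictures are saved under pics/ and viewed, on a budget of 10 in all, crops included, one or two more only if the job needs it, and the job is handed in when it is done.

Besides the shell and the picture viewer there is one more tool, called as a command line: name --argument value ..., lists and objects as JSON in quotes. apply_moves: Moves the arm, as the interface text tells. Its arguments: {"type":"object","properties":{"rows":{"type":"array"},"gripper":{"type":"number"},"newtons":{"type":"number"}},"required":["rows"]}

```bash
mkdir -p pics; python3 - <<'E'
from cell import robot
import cv2
for n in("scene","top"):
    c=robot.read_camera(n); cv2.imwrite(f"pics/{n}0.png",c["frame"]); print(n,c["mtx"].tolist(),c["distortion"],c["R"].round(3).tolist(),c["t"])
print(robot.observe())
E
```

```text
scene [[394.18782657582176, 0.0, 250.08790160698783], [0.0, 394.18782657582176, 189.6821103957736], [0.0, 0.0, 1.0]] [0.02879404 0.         0.         0.         0.        ] [[-0.681, -0.732, -0.002], [-0.324, 0.304, -0.896], [0.657, -0.61, -0.444]] [0.33992652 0.2320471  0.58666196]
top [[424.840175184649, 0.0, 253.2441843239918], [0.0, 424.840175184649, 187.08875229898993], [0.0, 0.0, 1.0]] [-0.04664251  0.          0.          0.          0.        ] [[0.022, -1.0, -0.007], [-0.981, -0.02, -0.194], [0.194, 0.011, -0.981]] [0.00972948 0.50028488 0.82081793]
{'time': 0.1, 'qpos': array([-1.35199784e+00,  3.42681623e-01,  1.52491935e+00, -1.61446366e-05,
        1.27539472e+00, -1.46013933e-01]), 'qvel': array([ 0.00126061, -0.00143117, -0.0020791 ,  0.00203722,  0.00041312,
       -0.00039454]), 'joint_efforts': array([ 1.60264401e-03, -4.32004130e+01, -2.44694245e+01,  7.18266447e-02,
        5.25573897e-02, -6.37243056e-05]), 'tool_pos': array([ 0.18723641, -0.49008997,  0.22610037]), 'tool_rot': array([-3.14020230e+00, -1.88860761e-04,  3.64816997e-01]), 'contact_force': array([ 0.51442518, -0.23245751, -0.54420401]), 'torque': array([ 0.0006795 , -0.01970602,  0.00490718]), 'opening': 0.09191817310028805}
```

View pics/scene0.png

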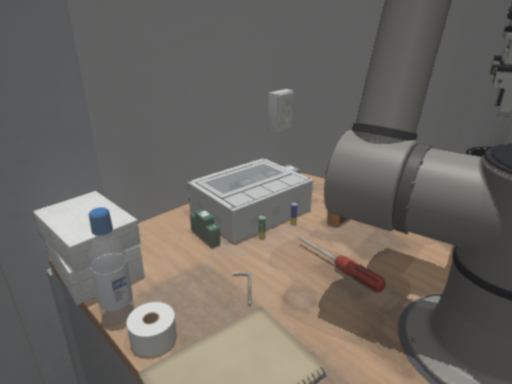

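View pics/top0.png

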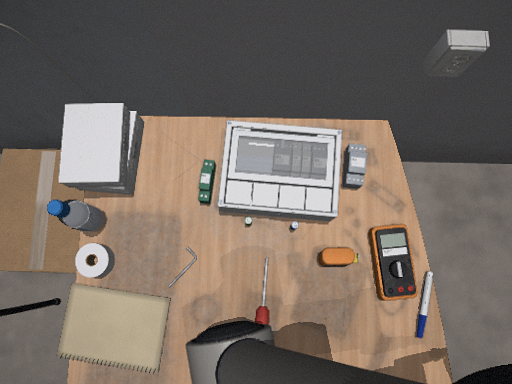

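The top view shows the box at about columns 220–342, rows 122–217. The insert row is at row ~195, with batteries in front at (249,221) and (294,226). I'll enlarge that area to pick the corners.

```bash
python3 - <<'E'
import cv2
f=cv2.imread("pics/top0.png")[112:237,195:375]
cv2.imwrite("pics/crop.png",cv2.resize(f,None,fx=4.4,fy=4.4,interpolation=cv2.INTER_CUBIC))
E
```

```text
(no output)
```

View pics/crop.png

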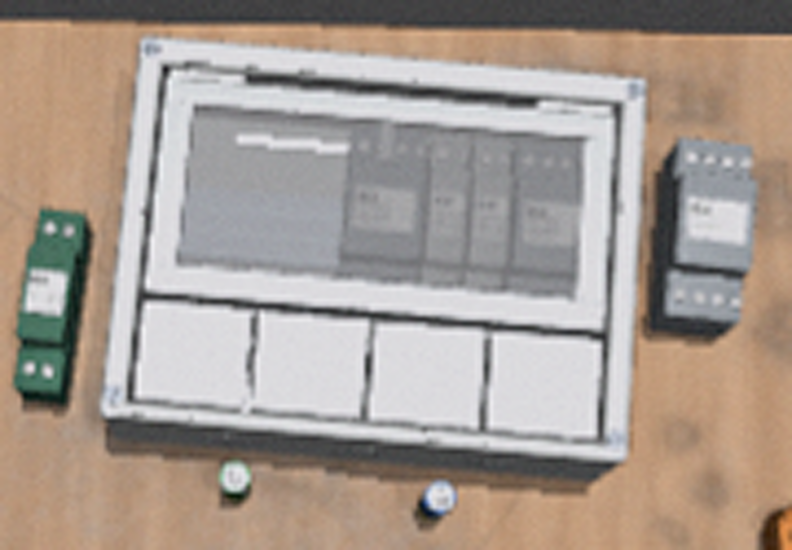

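The crop shows the top-face corners at (142,40), (645,78), (626,460) and (102,416). The insert centres are at about (194,355), (312,365), (428,376) and (546,386), and all four look alike. Next I back-project them at z = 80 mm.

```bash
cat > h.py <<'E'
import numpy as np,cv2
from cell import robot
def back(c,px,z):
    n=cv2.undistortPoints(np.float64(px).reshape(-1,1,2),c["mtx"],c["distortion"]).reshape(-1,2)
    R,t=np.array(c["R"]),np.array(c["t"]); d=np.c_[n,np.ones(len(n))]@R; o=-R.T@t
    return o+d*((z-o[2])/d[:,2])[:,None]
E
python3 - <<'E'
from h import *
c=robot.read_camera("top")
p=lambda L:np.array(L)/4.4+[195-.4,112-.4]
C=back(c,p([(142,40),(645,78),(626,460),(102,416)]),.08); print(C.round(4))
print([np.linalg.norm(C[i]-C[i-1]).round(4) for i in range(4)])
I=back(c,p([(194,355),(312,365),(428,376),(546,386)]),.08); print(I.round(4))
L=np.array([[.09,.118],[.09,-.118],[-.09,-.118],[-.09,.118]])
m=C[:,:2].mean(0); D=C[:,:2]-m
yaw=np.arctan2((L[:,0]*D[:,1]-L[:,1]*D[:,0]).sum(),(L*D).sum()); print("centre",m,"yaw",yaw)
R=np.array([[np.cos(yaw),-np.sin(yaw)],[np.sin(yaw),np.cos(yaw)]])
for y in(.07875,.02625,-.02625,-.07875): print(y,(m+R@[-.0585,y]).round(4))
print("fit err",(L@R.T+m-C[:,:2]).round(4).tolist())
print("batt",back(c,p([(235,478),(439,497)]),.05).round(4))
print("lip60", m+R@[.07-.051,0],"hinge",m+R@[.07,0])
E
```

```text
[[ 0.6308  0.0766  0.08  ]
 [ 0.617  -0.1561  0.08  ]
 [ 0.4395 -0.1443  0.08  ]
 [ 0.4544  0.0885  0.08  ]]
[np.float64(0.1768), np.float64(0.2332), np.float64(0.178), np.float64(0.2332)]
[[ 0.4829  0.0483  0.08  ]
 [ 0.4794 -0.0046  0.08  ]
 [ 0.4754 -0.0564  0.08  ]
 [ 0.472  -0.1091  0.08  ]]
centre [ 0.53544034 -0.03382921] yaw -0.06354585523707748
0.07875 [0.4821 0.0485]
0.02625 [ 0.4787 -0.0039]
-0.02625 [ 0.4754 -0.0563]
-0.07875 [ 0.4721 -0.1087]
fit err [[0.0019, 0.0016], [0.0007, -0.0012], [-0.0013, -0.0016], [-0.0013, 0.0012]]
batt [[ 0.4315  0.0293  0.05  ]
 [ 0.4247 -0.0641  0.05  ]]
lip60 [ 0.554402   -0.03503577] hinge [ 0.60529906 -0.03827443]
```

apply_moves --rows '[{"xyz":[0,0,0],"turn":0.143},{"xyz":[0,0,0],"turn":0.143},{"xyz":[0,0,0],"turn":0.143},{"xyz":[35,-57,0],"turn":0},{"xyz":[35,-57,0],"turn":0},{"xyz":[35,-57,0],"turn":0},{"xyz":[35,-57,0],"turn":0},{"xyz":[35,-57,0],"turn":0},{"xyz":[35,-57,0],"turn":0},{"xyz":[0,0,0],"turn":0}]' --gripper 0 --newtons 10

```text
time: 1.4
tool_pos: [0.4052, -0.1806, 0.2266]
tool_rot: [-3.141, -0.0, -0.057]
contact_force: [-0.2, -0.4, 0.4]
opening: 0.0007
```

apply_moves --rows '[{"xyz":[28,-38,0],"turn":0.006},{"xyz":[28,-38,0],"turn":0},{"xyz":[0,0,40],"turn":0},{"xyz":[0,0,40],"turn":0},{"xyz":[0,0,40],"turn":0},{"xyz":[0,0,15],"turn":0},{"xyz":[0,0,0],"turn":0},{"xyz":[0,0,0],"turn":0}]'

```text
time: 2.4
tool_pos: [0.4649, -0.113, 0.0924]
tool_rot: [3.141, -0.001, -0.071]
contact_force: [0.4, -0.3, -0.2]
opening: 0.0003
```

```bash
python3 - <<'E'
from h import *
o=robot.observe();print(o["tool_pos"],o["tool_rot"],o["contact_force"])
c=robot.read_camera("scene");f=c["frame"][130:260,160:340]
cv2.imwrite("pics/s1.png",cv2.resize(f,None,fx=4.4,fy=4.4,interpolation=cv2.INTER_CUBIC))
E
```

```text
[ 0.4649293  -0.11297686  0.09238516] [ 3.14099729e+00 -1.07450122e-03 -7.10151573e-02] [ 0.40221629 -0.32612425 -0.23868156]
```

View pics/s1.png

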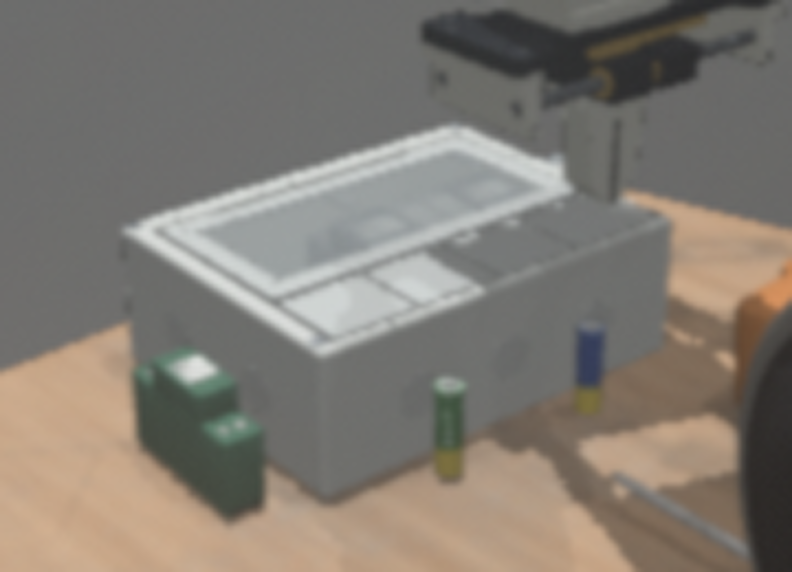

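The picture shows the closed fingertips at crop (600,190), hovering over the rightmost insert and clear of the flap and batteries. I'll feel down gently.

apply_moves --rows '[{"xyz":[1,-4.5,3],"turn":-0.007},{"xyz":[0,0,3],"turn":0},{"xyz":[0,0,2],"turn":0},{"xyz":[0,0,1],"turn":0},{"xyz":[0,0,0],"turn":0},{"xyz":[0,0,0],"turn":0}]'

```text
time: 3.2
tool_pos: [0.466, -0.1077, 0.0828]
tool_rot: [3.141, -0.0, -0.063]
contact_force: [-0.4, 0.1, -0.0]
opening: 0.0008
```

apply_moves --rows '[{"xyz":[0,0,1],"turn":0},{"xyz":[0,0,0],"turn":0}]'

```text
time: 3.45
tool_pos: [0.4659, -0.1077, 0.0817]
tool_rot: [3.142, 0.0, -0.063]
contact_force: [-0.9, 0.4, -0.3]
opening: 0.0002
```

apply_moves --rows '[{"xyz":[0,0,1],"turn":0},{"xyz":[0,0,0],"turn":0}]'

```text
time: 3.7
tool_pos: [0.4659, -0.1077, 0.0806]
tool_rot: [3.142, 0.0, -0.063]
contact_force: [-0.2, 0.5, -0.1]
opening: 0.0007
```

apply_moves --rows '[{"xyz":[0,0,0.7],"turn":0},{"xyz":[0,0,0],"turn":0}]'

```text
time: 3.95
tool_pos: [0.466, -0.1077, 0.0803]
tool_rot: [3.141, -0.0, -0.063]
contact_force: [-0.7, -0.7, 3.4]
opening: 0.0006
```

apply_moves --rows '[{"xyz":[0,0,0.3],"turn":0},{"xyz":[0,0,0],"turn":0}]'

```text
time: 4.2
tool_pos: [0.466, -0.1077, 0.0802]
tool_rot: [3.141, -0.0, -0.063]
contact_force: [-0.9, -1.2, 7.0]
opening: 0.0004
```

The first insert is rigid: 7 N with no travel. On to the next one.

apply_moves --rows '[{"xyz":[0,0,-5],"turn":0},{"xyz":[0,-26.2,0],"turn":0},{"xyz":[0,-26.3,0],"turn":0},{"xyz":[0,0,0],"turn":0},{"xyz":[0,0,3],"turn":0},{"xyz":[0,0,1],"turn":0},{"xyz":[0,0,0.7],"turn":0},{"xyz":[0,0,0],"turn":0}]'

```text
time: 5.2
tool_pos: [0.4692, -0.056, 0.0803]
tool_rot: [3.141, -0.0, -0.064]
contact_force: [-1.8, -1.4, 3.9]
opening: 0.0003
```

apply_moves --rows '[{"xyz":[0,0,0.3],"turn":0},{"xyz":[0,0,0],"turn":0}]'

```text
time: 5.45
tool_pos: [0.4692, -0.056, 0.0802]
tool_rot: [3.141, -0.0, -0.064]
contact_force: [-3.0, -2.6, 7.9]
opening: 0.0005
```

The second insert is a blank too. Third:

apply_moves --rows '[{"xyz":[0,0,-5],"turn":0},{"xyz":[0,-26.2,0],"turn":0},{"xyz":[0,-26.3,0],"turn":0},{"xyz":[0,0,0],"turn":0},{"xyz":[0,0,3],"turn":0},{"xyz":[0,0,1],"turn":0},{"xyz":[0,0,0.7],"turn":0},{"xyz":[0,0,0],"turn":0}]'

```text
time: 6.45
tool_pos: [0.4726, -0.0035, 0.0801]
tool_rot: [3.141, -0.0, -0.064]
contact_force: [-0.3, -1.4, 1.8]
opening: 0.0004
```

apply_moves --rows '[{"xyz":[0,0,0.3],"turn":0},{"xyz":[0,0,0],"turn":0}]'

```text
time: 6.7
tool_pos: [0.4727, -0.0031, 0.0798]
tool_rot: [3.141, -0.0, -0.063]
contact_force: [-1.3, -1.6, 2.3]
opening: 0.0004
```

This one yields: z is dropping at 2.3 N. Pressing on.

apply_moves --rows '[{"xyz":[0,0,0.6],"turn":0},{"xyz":[0,0,0.6],"turn":0},{"xyz":[0,0,0],"turn":0}]'

```text
time: 7.08
tool_pos: [0.4727, -0.003, 0.0786]
tool_rot: [3.141, -0.0, -0.063]
contact_force: [-0.1, -3.2, 4.1]
opening: 0.0003
```

apply_moves --rows '[{"xyz":[0,0,1],"turn":0},{"xyz":[0,0,1],"turn":0},{"xyz":[0,0,0.9],"turn":0},{"xyz":[0,0,0],"turn":0}]'

```text
time: 7.58
tool_pos: [0.4728, -0.0029, 0.0757]
tool_rot: [3.141, -0.001, -0.063]
contact_force: [0.9, -3.2, 4.7]
opening: 0.0005
```

apply_moves --rows '[{"xyz":[0,0,0],"turn":0},{"xyz":[0,0,0],"turn":0},{"xyz":[0,0,-10],"turn":0},{"xyz":[-10,0,-20],"turn":0},{"xyz":[-20,0,-30],"turn":0},{"xyz":[-20,0,-30],"turn":0},{"xyz":[0,0,0],"turn":0},{"xyz":[0,0,0],"turn":0},{"xyz":[0,0,0],"turn":0}]'

```text
time: 8.7
tool_pos: [0.4225, 0.0005, 0.1646]
tool_rot: [-3.141, 0.002, -0.063]
contact_force: [0.7, -0.5, 0.4]
opening: 0.0006
```

```bash
python3 - <<'E'
from h import *
o=robot.observe();print(o["tool_pos"],o["contact_force"])
c=robot.read_camera("scene");f=c["frame"][80:260,130:370]
cv2.imwrite("pics/s2.png",cv2.resize(f,None,fx=3.3,fy=3.3,interpolation=cv2.INTER_CUBIC))
E
```

```text
[0.42246592 0.00045468 0.16459809] [ 0.66028076 -0.46614318  0.4149019 ]
```

View pics/s2.png

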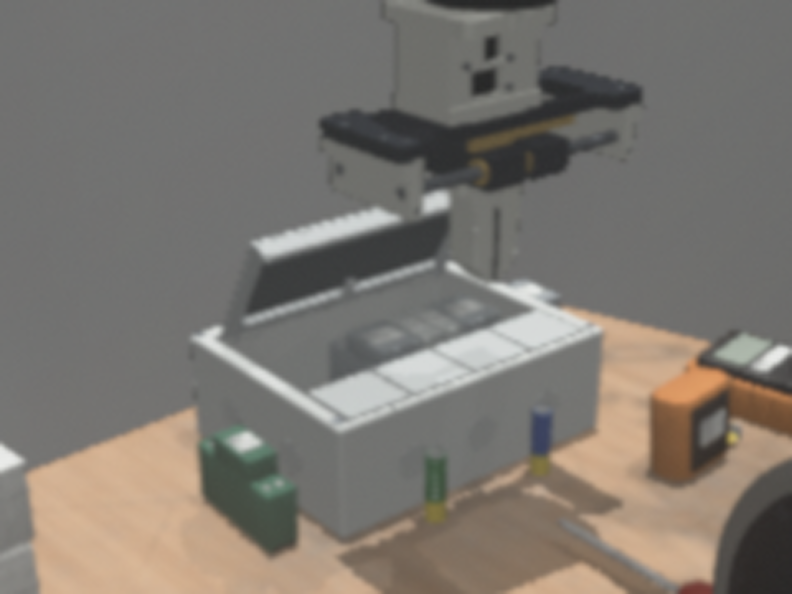

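The flap has sprung up to about 60°, with its lip running from (255,245) to (450,200), and the loose items haven't moved. Next I centre on the flap, lower to z ≈ 0.150 and push the lip backwards slowly.

apply_moves --rows '[{"xyz":[20,14,7],"turn":0},{"xyz":[30,13,7],"turn":0},{"xyz":[30,0,0],"turn":0},{"xyz":[15,0,0],"turn":0},{"xyz":[8,0,0],"turn":0},{"xyz":[8,0,0],"turn":0},{"xyz":[8,0,0],"turn":0},{"xyz":[8,0,0],"turn":0}]'

```text
time: 9.75
tool_pos: [0.5481, -0.0347, 0.1517]
tool_rot: [3.141, -0.0, -0.063]
contact_force: [0.1, 0.1, 0.2]
opening: 0.0005
```

apply_moves --rows '[{"xyz":[8,0,0],"turn":0},{"xyz":[8,0,0],"turn":0},{"xyz":[8,0,0],"turn":0}]'

```text
time: 10.12
tool_pos: [0.5722, -0.0363, 0.1516]
tool_rot: [3.141, -0.0, -0.063]
contact_force: [0.0, 0.9, -0.0]
opening: 0.0002
```

apply_moves --rows '[{"xyz":[8,0,0],"turn":0},{"xyz":[7,0,0],"turn":0},{"xyz":[7,0,0],"turn":0},{"xyz":[7,0,0],"turn":0},{"xyz":[0,0,0],"turn":0},{"xyz":[0,0,0],"turn":0},{"xyz":[0,0,0],"turn":0},{"xyz":[0,0,0],"turn":0}]'

```text
time: 11.12
tool_pos: [0.6005, -0.038, 0.1517]
tool_rot: [3.141, -0.0, -0.063]
contact_force: [-0.1, -0.1, 0.1]
opening: 0.0008
```

```bash
python3 - <<'E'
from h import *
o=robot.observe();print(o["tool_pos"],o["contact_force"])
c=robot.read_camera("scene");f=c["frame"][80:260,130:370]
cv2.imwrite("pics/s3.png",cv2.resize(f,None,fx=3.3,fy=3.3,interpolation=cv2.INTER_CUBIC))
E
```

```text
[ 0.60048325 -0.03803574  0.15169642] [-0.09234914 -0.11980652  0.1106532 ]
```

View pics/s3.png

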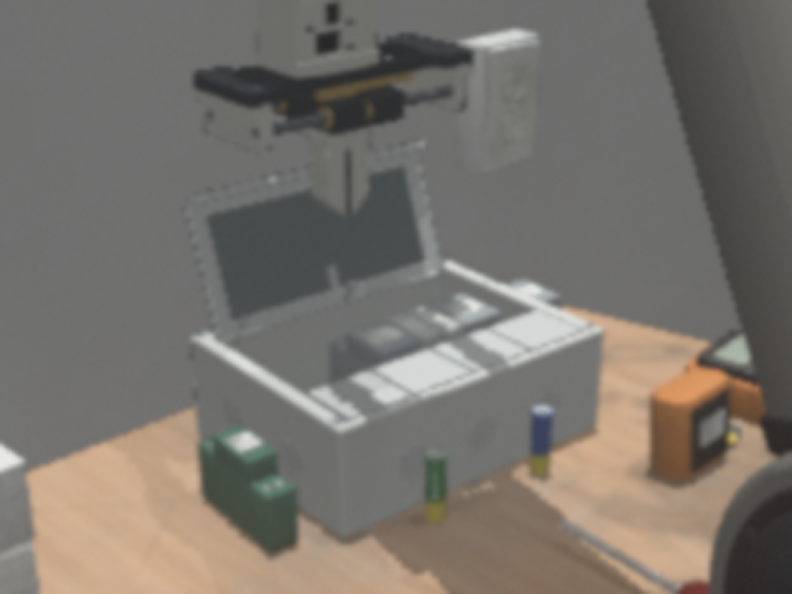

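The flap's underside now faces the robot, with its top edge running from (188,200) to (425,145). It has gone past upright, and the contact force is zero. I'll retreat and verify.

apply_moves --rows '[{"xyz":[-20,0,0],"turn":0},{"xyz":[-40,0,0],"turn":0},{"xyz":[-40,0,0],"turn":0},{"xyz":[-40,0,-20],"turn":0},{"xyz":[-30,20,-30],"turn":0},{"xyz":[0,50,-10],"turn":0},{"xyz":[0,50,0],"turn":0},{"xyz":[0,50,0],"turn":0},{"xyz":[0,0,0],"turn":0},{"xyz":[0,0,0],"turn":0}]'

```text
time: 12.42
tool_pos: [0.4199, -0.1964, 0.2115]
tool_rot: [-3.141, 0.0, -0.064]
contact_force: [-0.0, -0.5, 0.3]
opening: 0.0005
```

```bash
python3 - <<'E'
from h import *
o=robot.observe();print(o["time"],o["tool_pos"],o["contact_force"])
m=np.array([.5354,-.0338]);y=-.0635;R=np.array([[np.cos(y),-np.sin(y)],[np.sin(y),np.cos(y)]])
out=[]
for n,(r,s) in {"scene":((80,260),(130,370)),"top":((70,250),(160,400))}.items():
    c=robot.read_camera(n);f=c["frame"].copy()
    for th,col in((1.57,(0,0,255)),(1.92,(0,255,0))):
        P=[]
        for w in(-.104,.104):
            q=m+R@[.07-.102*np.cos(th),w]; P.append([*q,.076+.102*np.sin(th)])
        p=cv2.projectPoints(np.array(P),cv2.Rodrigues(np.array(c["R"]))[0],np.array(c["t"]),c["mtx"],c["distortion"])[0].reshape(-1,2)
        for a in p: cv2.circle(f,tuple(int(v) for v in (a*8).round()),8,col,-1,cv2.LINE_AA,3)
    out.append(cv2.resize(f[r[0]:r[1],s[0]:s[1]],(396,297),interpolation=cv2.INTER_CUBIC))
cv2.imwrite("pics/fin.png",cv2.resize(np.hstack(out),(800,300)))
E
```

```text
12.425 [ 0.41994772 -0.19640914  0.2114938 ] [-0.00057263 -0.46022276  0.30872375]
```

View pics/fin.png

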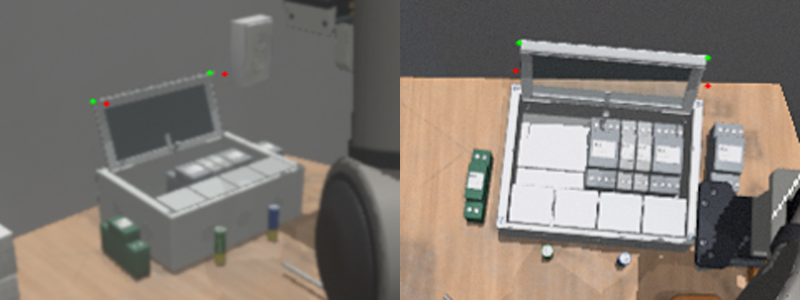

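In both views the flap's edge lies on the green 110° marks (top view (519,43)–(708,58)), clear of the red upright marks. The batteries and modules are where they were, so I'm handing in.

```bash
python3 -c "
from cell import robot
print(robot.hand_in())"
```

```text
the job is handed in; nothing more can be done
None
```

The flap is open against its stop and the job is handed in, at about 12.5 s of the 48 s allowed.

- **Finding the release:** I felt along the row from the right with closed fingertips. The first two inserts were blanks and did not move under 7–8 N. The third from the right (box y = +26 mm) gave way. I pressed it about 4.5 mm down at under 5 N, and the flap sprang up. I did not test the fourth.
- **Opening the flap:** I pushed its lip backwards past upright, with contact readings below 1 N, and it fell to its stop.
- **Last checks:** In both camera views the flap's free edge lies on the position computed for 110°, clear of the one for upright. The batteries and both rail modules look unmoved. The final picture does not show the tape measure fully; it looked unmoved in the picture taken just before I withdrew the arm. The arm is clear of everything, with a contact force of about 0.5 N, which is sensor noise.

No check failed or disagreed.

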